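# Refit the drive sleeve on a turning table grill

## Task

The table grill's drive sleeve has been washed and stands on the steel tray: it is the taller tube, with three slots cut in its foot. Fit it over the upright drive shaft in the middle of the grill, turning it until its slots drop over the three lugs at the foot of the shaft and it stands fully home on the collar, then let go of it. Leave the plain tube, the cup, the bowl and the bottle where they stand.

Things in the scene. Friction and masses are not known exactly. Their poses are not given: they have to be found in the camera images.
- sleeve: The drive sleeve: bare aluminium tube standing upright, 110 tall, outside diameter 55, bore 43, about 0.3 kg, with a raised band of diameter 59 from 22 to 34 above its foot. Origin at the centre of its foot (underside), z up along the tube. Three slots, open at the foot, 16 deep and 11 wide at the bore, cut through the wall at 0, 120 and 240 degrees from its own x axis about z.
- sleeve_rim (a point): Centre of the sleeve's upper rim, 110 above its origin.
- grill: Fixed round table grill: steel rim of diameter 300, top 34 above the table, black pan sunk inside; low control box (130 x 120, its knobs up to 52 high) joined on its own -y side, its middle 205 from the shaft's axis. Origin on the table under the shaft's axis. In the middle a collar of diameter 90 carries the upright dark steel drive shaft.
- seat (a point): Centre of the collar's flat top face, 30 above the table, on the shaft's axis: the sleeve's foot must come down onto it. Three lugs, 120 degrees apart, stand out from the shaft here to 31 from the axis, each 8 wide and 14 high. The direction of the lugs is NOT given by any axes listed: it is where the stiff gear motor last stopped. A sleeve not slotted over the lugs stops 14 above the collar.
- shaft_top (a point): Centre of the top face of the drive shaft, 95 above the seat. The shaft is upright, of diameter 40, its top 9 mm tapered to diameter 32; turning the sleeve on it by at most 60 degrees either way brings the slots over the lugs.
- tray: Fixed shallow steel tray 160 (x) x 250 (y), rim 18 high, floor 4 thick; the two tubes stand in it. Origin under its centre.
- plain_tube: Plain aluminium tube without slots, 75 tall, outside diameter 55, bore 43, standing in the tray about 120 from the sleeve; leave it. Origin at the centre of its foot.
- water_cup: Steel cup, 75 tall, mouth diameter 70, standing on the table; leave it. Origin at the centre of its foot.
- side_bowl: White empty bowl, 45 tall, mouth diameter 110, on the table; leave it. Origin at the centre of its foot.
- sauce_bottle: Brown glass bottle, 170 tall, diameter 60, on the table; leave it. Origin at the centre of its foot.
Things that resemble listed ones, but are neither listed nor needed, are in the scene too. Leave any yellow look-alike of the sleeve alone.

How it is judged:
By the outcome, as a careful person would: the job done as asked, in the order asked, and still so for the second after the job is handed in, with the robot touching nothing.
It also fails if it takes over 64 s, if anything falls off the work surface, if the arm or the gripper's body presses on something with over 40 N, if the wrist force passes 120 N, or if a joint passes its speed limit or range.

## Robot

A 6-joint arm with a two-finger parallel gripper is mounted at the origin on the work surface. World frame = base frame: x ahead of the robot, y to its left, z up, the work surface at z = 0. Lengths are in mm, angles in rad, forces in N, time in s.
With the tool pointing down it reaches from about 300 to 825 mm from the base axis. Payload 5.4 kg.
Tool frame: the origin (TCP) lies between the finger pads; the fingertips stand 25 mm ahead of it and the grasp point (between the pads) lies 6 mm ahead of it; z points along the fingers, y is the line along which they close (so a half turn about z gives the same grasp; the last joint's range is limited). The gripper opens to 92 mm and grips with 3 to 60 N. Pads are 20 mm wide; open, the fingers measure 128 mm over their backs; the gripper's body (75 mm by 189 mm) begins 69 mm behind the grasp point.
Start: joints at [0.979, 0.158, 1.597, -0, 1.386, -0.21], TCP at [214.248, 533.576, 239.601] pointing down, gripper open.
Joint ranges: [-2.91, 2.91], [-0.94, 2.29], [0.18, 2.7], [-1.29, 4.43], [0.17, 2.64], [-3, 3]. Speed limits (rad/s): [2.57, 2.57, 3.14, 3.14, 3.14, 3.14].

## Interface

Orientations are given as a rotation vector (axis times angle).
In Python, from station import bot gives the robot as it stands.
- The arm moves only by the tool step_arm, never from a script. Its argument "motion" is a list that holds one entry, the list of rows, each a list of 7 numbers: the shift along the tool's x, y, z as a fraction of full scale, then the turn, a rotation vector about the tool's x, y, z as a fraction of full scale, then the opening, from 0 (shut) to 1 (fully open). In form: [[[dx, dy, dz, rx, ry, rz, gripper], ...]]. A call has exactly 10 rows; each row shifts and turns the commanded pose from where the row before left it, along the tool's axes as they then stand; what a row does not reach is not made up. Full scale, the value 1, is 0.1 m for a shift and pi/2 rad for a turn. A row lasts 1/8 s, in which the tool goes at most 62.5 mm and 10.7 degrees, less where a joint would pass 70% of its speed; a pose out of reach is approached as far as the arm can. A call with a number of a shift or a turn outside -1 to 1 is refused whole. A call with a gripper value outside its range is refused whole. The fingers move at their own pace and stop on an object; "newtons" is the grip in N (left out, the last holds). Time passes only in rows, so rows that do not move let the fingers close, or fill a call up. It gives the time, the measured TCP pose, the force, the opening and the grip force at its end, in the units of the state.
- bot.state(): the state, without advancing time (a new reading comes with each control period).
- bot.snapshot(name): name is "scene" or "top" or "wrist"; returns a dict with "frame" (420x560x3 uint8, red, green, blue), "mtx" (3x3 intrinsics, pixels), "camera_from_world" (4x4, takes a point from world to camera coordinates). Camera axes: x right, y up, looking along -z (the intrinsics and any distortion apply to the point x, -y, -z); pixel columns grow to the right and rows downward; lengths in mm; the calibration is good to about 2 mm. A picture is of the moment at which its call begins. There is no depth.
- bot.sign_off(): hands the job in; it is judged then, once.
The state is a dict: "t": time; "joints": joint angles; "joint_velocities": joint speeds; "effort": joint torques, N m; "tool_pos": TCP position; "eef_rot": TCP orientation; "force": force on the tool from outside, world axes, zero at the start; "wrist_torque": the same for the moment, N m; "grip_width": opening from 0.0 (shut) to 1.0 (fully open); "grasp_force": force on a finger pad.
Only numpy, scipy, OpenCV 4.12 (cv2) and the standard library are available. Lean on these libraries where they do the work, as an engineer would, in place of code of your own. Each camera call takes 0.05 s, during which the arm holds its last target. There are 200 camera calls.

## Working session

There is one attempt and no reset: what is moved stays moved. The work goes in short steps, Python scripts to look and compute and a tool call to move; the robot and the scene stay as the last step left them, time stands still between calls to the robot, and variables do not carry over. Pictures are saved under pics/ and viewed, at most 10 in all, crops included, and the job is handed in when it is done.

Besides the shell and the picture viewer there is one more tool, called after "Request:" by a JSON object that holds its "api" and its "payload", one argument or row to a line. step_arm: Moves the arm, as the interface text tells. Its arguments: {"type":"object","properties":{"motion":{"type":"array","items":{"type":"array","items":{"type":"array","items":{"type":"number","minimum":-1,"maximum":1}}}},"newtons":{"type":"number"}},"required":["motion"]}

```bash
mkdir -p pics
python3 - <<'E'
from station import bot
import cv2,numpy as np,pickle
print(bot.state())
for n in("scene","top","wrist"):
    s=bot.snapshot(n); pickle.dump(s,open(f"{n}.pkl","wb"))
    print(n,s.keys(),s["mtx"].tolist(),np.round(s["camera_from_world"],3).tolist())
    cv2.imwrite(f"pics/{n}0.png",s["frame"][:,:,::-1])
E
```

```text
{'t': 0.0, 'joints': array([ 9.78908607e-01,  1.59087064e-01,  1.59822140e+00, -1.44628964e-05,
        1.38620599e+00, -2.10095002e-01]), 'joint_velocities': array([ 0.00069878, -0.000305  , -0.00036085, -0.00173875,  0.00036094,
        0.00076839]), 'effort': array([ 1.00892357e-03, -3.85581279e+01, -3.22103333e+01,  7.01310695e-02,
        3.79729725e-02, -1.60623758e-04]), 'tool_pos': array([213.92401849, 533.09499929, 238.60295629]), 'eef_rot': array([-5.95938601e-01, -3.08380015e+00,  2.78734774e-03]), 'force': array([ 0.34189522, -0.12328104, -0.85325079]), 'wrist_torque': array([-0.00963184,  0.00612943,  0.01733489]), 'grasp_force': 0.0, 'grip_width': 0.9997694558864451}
scene dict_keys(['frame', 'mtx', 'camera_from_world']) [[382.99332593598416, 0.0, 276.7769902415131], [0.0, 382.99332593598416, 213.50816417639038], [0.0, 0.0, 1.0]] [[0.135, 0.99, 0.025, -220.89], [-0.528, 0.051, 0.848, 201.514], [0.838, -0.128, 0.53, -1325.811], [0.0, 0.0, 0.0, 1.0]]
top dict_keys(['frame', 'mtx', 'camera_from_world']) [[530.0134943629585, 0.0, 276.3430678722116], [0.0, 530.0134943629585, 207.30639602221953], [0.0, 0.0, 1.0]] [[0.006, -1.0, -0.008, 165.635], [0.984, 0.005, 0.176, -566.953], [-0.176, -0.009, 0.984, -1159.145], [0.0, 0.0, 0.0, 1.0]]
wrist dict_keys(['frame', 'mtx', 'camera_from_world']) [[301.4963628809848, 0.0, 284.4911738437086], [0.0, 301.4963628809848, 208.7985200436008], [0.0, 0.0, 1.0]] [[0.372, 0.928, -0.002, -572.257], [-0.894, 0.358, -0.269, 30.968], [-0.249, 0.102, 0.963, -391.794], [0.0, 0.0, 0.0, 1.0]]
```

View pics/top0.png

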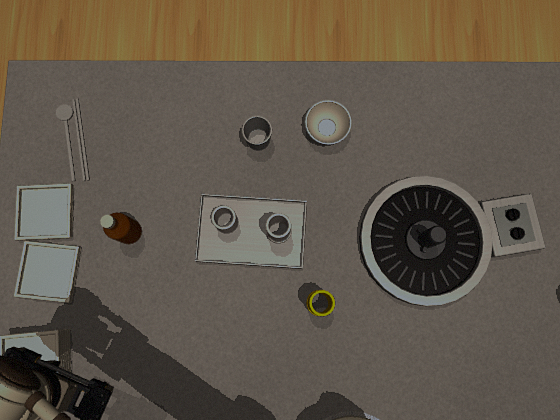

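View pics/scene0.png

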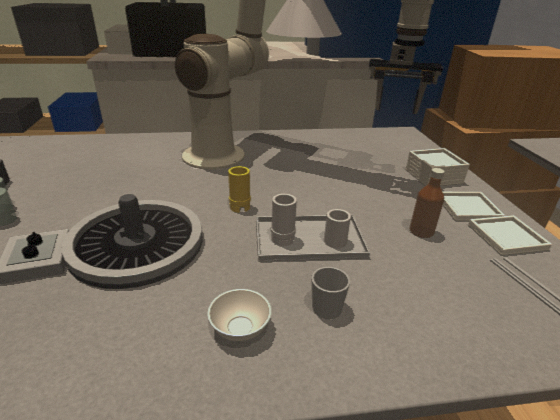

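Top: sleeve rim near (277,225), plain tube (223,217), yellow look-alike (321,303), shaft near (430,237). Scene: sleeve at (284,215), shaft (131,218). Next, enlarged crops.

```bash
cat > h.py <<'E'
import numpy as np,pickle,cv2
def ray(s,u,v):
    K=s["mtx"];T=np.array(s["camera_from_world"]);R=T[:3,:3];c=-R.T@T[:3,3]
    d=np.linalg.inv(K)@[u,v,1];d=R.T@[d[0],-d[1],-d[2]];return c,d
def at(s,u,v,z):
    c,d=ray(s,u,v);return c+d*(z-c[2])/d[2]
def px(s,p):
    T=np.array(s["camera_from_world"]);q=T[:3,:3]@np.array(p,float)+T[:3,3];w=s["mtx"]@[q[0],-q[1],-q[2]];return w[:2]/w[2]
def crop(f,u,v,w,h,k): return cv2.resize(f[v:v+h,u:u+w,::-1],None,fx=k,fy=k,interpolation=cv2.INTER_CUBIC)
E
python3 - <<'E'
from h import *
t=pickle.load(open("top.pkl","rb"));s=pickle.load(open("scene.pkl","rb"))
a=crop(t["frame"],250,200,50,50,8);b=crop(t["frame"],400,212,50,50,8)
c=crop(s["frame"],255,185,80,40,5);d=crop(s["frame"],95,185,80,40,5)
im=np.vstack([np.hstack([a,b]),np.hstack([c,d])])
im=np.clip(im.astype(float)*1.6,0,255);cv2.imwrite("pics/c1.png",im)
E
```

```text
[ WARN:0@0.074] global loadsave.cpp:1063 imwrite_ Unsupported depth image for selected encoder is fallbacked to CV_8U.
```

View pics/c1.png

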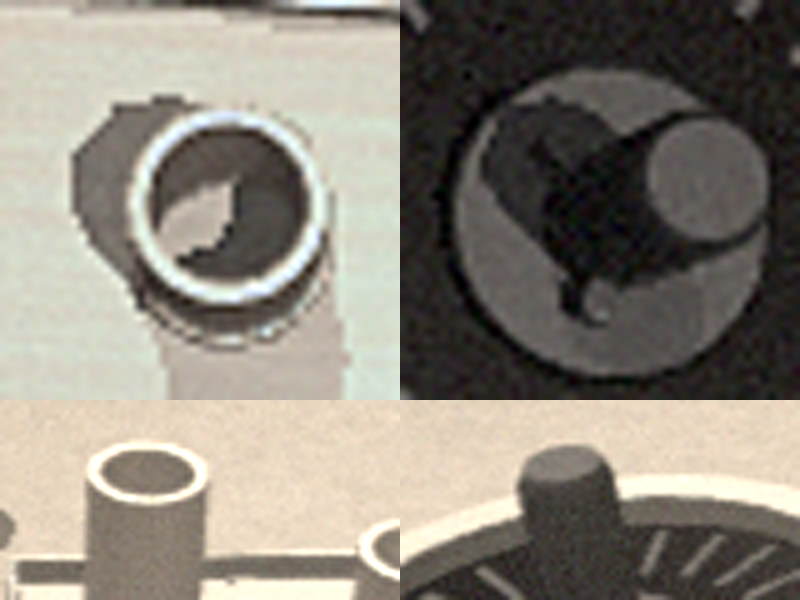

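Run:
```python
from h import *
from scipy.spatial.transform import Rotation as Ro
t=pickle.load(open("top.pkl","rb"));s=pickle.load(open("scene.pkl","rb"));w=pickle.load(open("wrist.pkl","rb"))
print("rim",at(t,278.2,225.3,114),"shafttop",at(t,438.2,234.1,125),"collar",at(t,426,239.3,30),"lug",at(t,424.3,249.3,44), "rimscene",at(s,284.4,199.1,114))
print("plain",at(t,223,217,79), "shaft scene",at(s,95+(565.5-400)/5-.5,185+(463-400)/5-.5,125))
R=Ro.from_rotvec([-0.5959,-3.0838,.0028]).as_matrix();print(R.round(3))
T=w["camera_from_world"];print("cam in tool",R.T@(-T[:3,:3].T@T[:3,3]-[213.9,533.1,238.6]),(T[:3,:3]@R).round(3))
```

```text
rim [515.51714293 163.928      114.        ] shafttop [ 496.84471493 -174.85385923  125.        ] collar [ 496.87354396 -174.66350015   30.        ] lug [ 472.4923631  -166.01203345   44.        ] rimscene [519.61961009 166.28309242 114.        ]
plain [538.5541055  286.96924922  79.        ] shaft scene [ 499.23845628 -170.48510903  125.        ]
[[-0.928  0.373 -0.001]
 [ 0.373  0.928 -0.002]
 [ 0.    -0.002 -1.   ]]
cam in tool [  75.7212112    -1.53264863 -145.67398396] [[ 0.     1.     0.   ]
 [ 0.963 -0.     0.27 ]
 [ 0.27   0.    -0.963]]
```

Request:
{"api": "step_arm", "payload": {
  "motion": [
    [[-0.467, -0.287, 0.04, 0, 0, 0, 1], [-0.467, -0.287, 0.04, 0, 0, 0, 1], [-0.467, -0.287, 0.04, 0, 0, 0, 1], [-0.467, -0.287, 0.04, 0, 0, 0, 1], [-0.467, -0.287, 0.04, 0, 0, 0, 1], [-0.467, -0.287, 0.04, 0, 0, 0, 1], [-0.467, -0.287, 0.04, 0, 0, 0, 1], [-0.467, -0.287, 0.04, 0, 0, 0, 1], [-0.467, -0.287, 0.04, 0, 0, 0, 1], [-0.467, -0.287, 0.04, 0, 0, 0, 1]]
  ]
}}

```text
t: 1.4
tool_pos: [541.4, 91.6, 199.3]
eef_rot: [-0.596, -3.084, -0.0]
force: [0.7, 1.0, -0.0]
grip_width: 0.998
grasp_force: 0.0
```

Request:
{"api": "step_arm", "payload": {
  "motion": [
    [[0, 0, 0, 0, 0, 0.111, 1], [0, 0, 0, 0, 0, 0.111, 1], [0, 0, 0, 0, 0, 0.111, 1], [0, 0, 0, 0, 0, 0.111, 1], [0, 0, 0, 0, 0, 0.111, 1], [0, 0, 0, 0, 0, 0, 1], [0, 0, 0, 0, 0, 0, 1], [0, 0, 0, 0, 0, 0, 1], [0, 0, 0, 0, 0, 0, 1], [0, 0, 0, 0, 0, 0, 1]]
  ]
}}

```text
t: 2.65
tool_pos: [540.7, 93.2, 199.6]
eef_rot: [-1.842, -2.545, 0.0]
force: [-0.6, -0.2, -0.3]
grip_width: 0.997
grasp_force: 0.0
```

Run:
```python
from station import bot
from h import *
st=bot.state();print(st["t"],st["joints"],st["tool_pos"],st["eef_rot"])
s=bot.snapshot("wrist");pickle.dump(s,open("w1.pkl","wb"))
u,v=px(s,[516,164,60]);print(u,v)
u0=int(np.clip(u-70,0,420));v0=int(np.clip(v-60,0,300));print(u0,v0)
im=np.clip(crop(s["frame"],u0,v0,140,120,5)*1.5,0,255).astype('uint8');cv2.imwrite("pics/w1.png",im)
```

```text
2.65 [-4.95511915e-02  1.24037923e-01  1.71596709e+00  3.41455393e-06
  1.30161890e+00 -3.67168894e-01] [540.68078603  93.2350005  199.59604645] [-1.84216883e+00 -2.54476768e+00  2.24531993e-05]
284.09036909996803 123.89234882310424
214 63
```

View pics/w1.png

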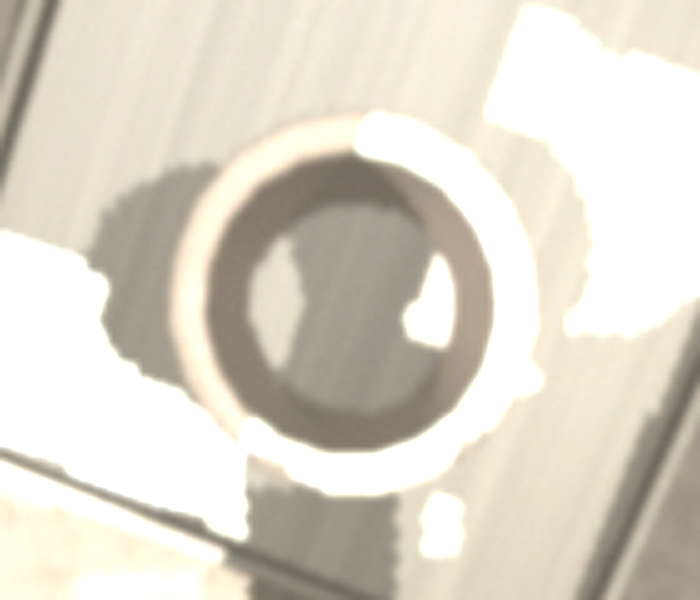

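Run:
```python
from h import *
s=pickle.load(open("w1.pkl","rb"))
print(at(s,284.2,123.2,114),at(s,214+353.5/5-.5,63+309/5-.5,4))
g=crop(s["frame"],232,72,100,100,6)
a=cv2.cvtColor(g,cv2.COLOR_BGR2GRAY)
c=cv2.createCLAHE(6,(6,6)).apply(a)
cv2.imwrite("pics/w1b.png",c)
```

```text
[516.03445568 164.47084966 114.        ] [516.13172002 163.65334913   4.        ]
```

View pics/w1b.png

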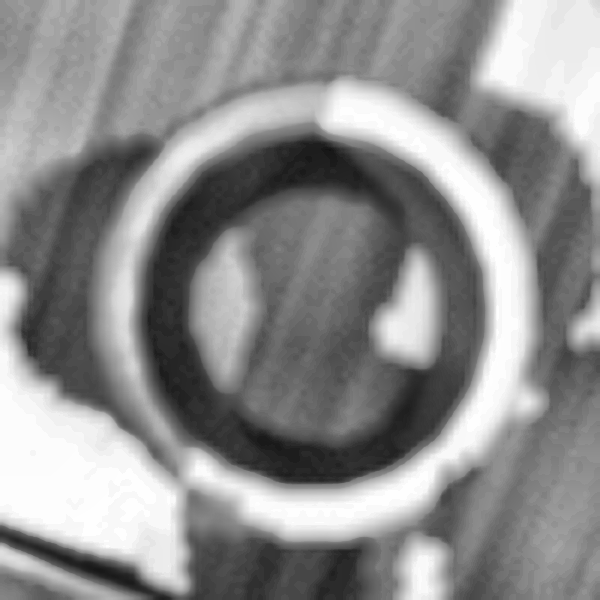

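The rim centre sits at crop (318,310), world (516, 164); the slots cannot be told apart from above. Grasp, then look at the foot once it is lifted.

Request:
{"api": "step_arm", "payload": {
  "motion": [
    [[0.376, -0.006, 0, 0, 0, 0, 1], [0.376, -0.007, 0, 0, 0, 0, 1], [0, 0, 0, 0, 0, 0, 1], [0, 0, 0.25, 0, 0, 0, 1], [0, 0, 0.25, 0, 0, 0, 1], [0, 0, 0.25, 0, 0, 0, 1], [0, 0, 0.2, 0, 0, 0, 1], [0, 0, 0.146, 0, 0, 0, 1], [0, 0, 0, 0, 0, 0, 1], [0, 0, 0, 0, 0, 0, 1]]
  ],
  "newtons": 40
}}

```text
t: 3.95
tool_pos: [516.7, 164.2, 90.8]
eef_rot: [1.842, 2.543, 0.001]
force: [0.4, -0.3, -0.6]
grip_width: 1.001
grasp_force: 0.0
```

Request:
{"api": "step_arm", "payload": {
  "motion": [
    [[0, 0, 0, 0, 0, 0, 0], [0, 0, 0, 0, 0, 0, 0], [0, 0, 0, 0, 0, 0, 0], [0, 0, 0, 0, 0, 0, 0], [0, 0, 0, 0, 0, 0, 0], [0, 0, 0, 0, 0, 0, 0], [0, 0, 0, 0, 0, 0, 0], [0, 0, 0, 0, 0, 0, 0], [0, 0, 0, 0, 0, 0, 0], [0, 0, 0, 0, 0, 0, 0]]
  ]
}}

```text
t: 5.2
tool_pos: [516.2, 164.3, 90.2]
eef_rot: [1.843, 2.544, 0.001]
force: [1.5, -0.3, 1.0]
grip_width: 0.599
grasp_force: 40.0
```

Request:
{"api": "step_arm", "payload": {
  "motion": [
    [[0, 0, -0.2, 0, 0, 0, 0], [0, 0, -0.4, 0, 0, 0, 0], [0, 0, -0.4, 0, 0, 0, 0], [0, 0, -0.4, 0, 0, 0, 0], [0, 0, -0.2, 0, 0, 0, 0], [0, 0, 0, 0, 0, 0, 0], [-0.2, -0.06, 0, 0, 0, 0, 0], [-0.35, -0.11, 0, 0, 0, 0, 0], [-0.45, -0.14, 0, 0, 0, 0, 0], [-0.5, -0.16, 0, 0, 0, 0, 0]]
  ]
}}

```text
t: 6.45
tool_pos: [516.7, 6.3, 247.3]
eef_rot: [-1.839, -2.542, 0.003]
force: [0.9, -0.5, -2.9]
grip_width: 0.599
grasp_force: 40.0
```

Request:
{"api": "step_arm", "payload": {
  "motion": [
    [[-0.5, -0.16, 0, 0, 0, 0, 0], [-0.5, -0.16, 0, 0, 0, 0, 0], [-0.5, -0.16, 0, 0, 0, 0, 0], [-0.45, -0.14, 0, 0, 0, 0, 0], [-0.3, -0.1, 0, 0, 0, 0, 0], [-0.163, -0.044, 0, 0, 0, 0, 0], [0, 0, 0, 0, 0, 0, 0], [0, 0, 0, 0, 0, 0, 0], [0, 0, 0, 0, 0, 0, 0], [0, 0, 0, 0, 0, 0, 0]]
  ]
}}

```text
t: 7.7
tool_pos: [521.0, -245.2, 250.2]
eef_rot: [1.841, 2.545, 0.0]
force: [-0.2, 0.3, -2.9]
grip_width: 0.599
grasp_force: 40.0
```

Run:
```python
from station import bot
from h import *
st=bot.state();print(st["t"],st["joints"],st["tool_pos"],st["eef_rot"],st["grip_width"],st["force"])
s=bot.snapshot("wrist");pickle.dump(s,open("w2.pkl","wb"))
c=bot.snapshot("scene");pickle.dump(c,open("s2.pkl","wb"))
u,v=px(s,[497.3,-174.3,44]);print(u,v);u0=int(u)-40;v0=int(v)-40
p,q=px(c,[st["tool_pos"][0],st["tool_pos"][1],190]);p0=max(0,int(p)-40);q0=int(q)-50;print(u0,v0,p0,q0)
g=lambda im:np.clip(255*(im/255.)**.6,0,255).astype('uint8')
a=crop(s["frame"],u0,v0,80,80,5);b=crop(c["frame"],p0,q0,80,80,5)
cv2.imwrite("pics/w2.png",np.hstack([g(a),b]))
```

```text
7.7 [-6.49744173e-01  1.53093148e-01  1.58194436e+00  5.87752476e-05
  1.40638472e+00 -9.68021679e-01] [ 520.96324104 -245.22365106  250.15935066] [1.84125603e+00 2.54525079e+00 8.47642457e-05] 0.5991766771081294 [-0.15562652  0.27613521 -2.87769033]
285.1158940092142 124.10761988773238
245 84 40 125
```

View pics/w2.png

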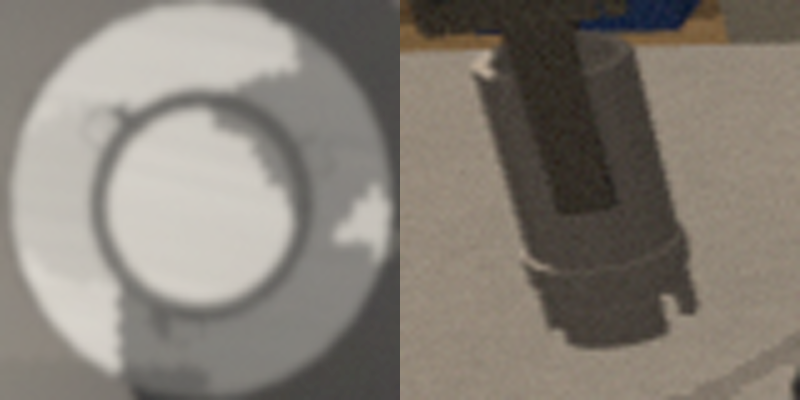

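Run:
```python
from h import *
s=pickle.load(open("w2.pkl","rb"));c=pickle.load(open("s2.pkl","rb"))
f=lambda x,y:(245+(x+.5)/5-.5,84+(y+.5)/5-.5)
print("collar",at(s,*f(200.5,201),30),"top",at(s,*f(200,205),125))
o=at(s,*f(200.5,201),30)[:2]
for l in((105,122),(325,150),(165,320)):
    d=at(s,*f(*l),44)[:2]-o;print(np.degrees(np.arctan2(d[1],d[0])),np.hypot(*d))
C=lambda p:(np.array(px(c,p))-[40,125])*5+[402,2]
ax=np.array([521,-245.2])
print("foot silhouettes",[C([ax[0]+27.5*np.cos(a),ax[1]+27.5*np.sin(a),164]).round() for a in np.radians([82,-98,-8,172])],"rim",[C([ax[0]+27.5*np.cos(a),ax[1]+27.5*np.sin(a),274]).round() for a in np.radians([82,-98])])
for ph in range(-115,116,10):
    q=[C([ax[0]+27.5*np.cos(a),ax[1]+27.5*np.sin(a),z]).round() for a in np.radians([ph-11.5,ph+11.5]) for z in (164,180)]
    print(ph,*q)
```

```text
collar [ 496.75043095 -174.1130696    30.        ] top [ 496.88926203 -174.89097189  125.        ]
159.7640728717385 27.037568439864806
39.744190208074926 29.775446173898256
-88.95481309518276 27.505834281850884
foot silhouettes [array([688., 315.]), array([550., 312.]), array([589., 346.]), array([648., 282.])] rim [array([622.,  54.]), array([473.,  50.])]
-115 [573. 297.] [563. 261.] [554. 308.] [543. 273.]
-105 [564. 301.] [554. 266.] [548. 314.] [537. 278.]
-95 [556. 307.] [545. 271.] [545. 320.] [534. 284.]
-85 [550. 312.] [539. 277.] [543. 325.] [533. 289.]
-75 [545. 318.] [535. 282.] [544. 330.] [534. 294.]
-65 [543. 324.] [533. 288.] [548. 335.] [537. 299.]
-55 [544. 329.] [533. 293.] [553. 339.] [543. 303.]
-45 [547. 334.] [536. 298.] [561. 342.] [551. 306.]
-35 [552. 338.] [541. 302.] [571. 345.] [560. 308.]
-25 [559. 341.] [548. 305.] [582. 346.] [571. 310.]
-15 [568. 344.] [557. 308.] [594. 346.] [584. 310.]
-5 [578. 346.] [568. 310.] [607. 346.] [597. 310.]
5 [590. 346.] [580. 310.] [621. 344.] [611. 308.]
15 [603. 346.] [593. 310.] [634. 341.] [624. 305.]
25 [617. 345.] [607. 308.] [647. 338.] [637. 302.]
35 [630. 342.] [620. 306.] [658. 334.] [649. 298.]
45 [643. 339.] [633. 303.] [669. 329.] [660. 293.]
55 [655. 335.] [645. 299.] [678. 323.] [669. 288.]
65 [666. 330.] [657. 294.] [685. 318.] [676. 282.]
75 [675. 325.] [666. 289.] [690. 312.] [681. 277.]
85 [683. 320.] [674. 284.] [692. 307.] [683. 271.]
95 [688. 314.] [679. 278.] [693. 301.] [684. 266.]
105 [692. 308.] [683. 273.] [691. 297.] [682. 261.]
115 [693. 303.] [684. 268.] [687. 292.] [678. 257.]
```

Request:
{"api": "step_arm", "payload": {
  "motion": [
    [[0.25, -0.003, 0, 0, 0, 0, 0], [0.3, -0.004, 0, 0, 0, 0, 0], [0.196, -0.003, 0, 0, 0, 0, 0], [0, 0, 0, 0, 0, 0.09, 0], [0, 0, 0.2, 0, 0, 0, 0], [0, 0, 0.1, 0, 0, 0, 0], [0, 0, 0.1, 0, 0, 0, 0], [0, 0, 0.1, 0, 0, 0, 0], [0, 0, 0.1, 0, 0, 0, 0], [0, 0, 0, 0, 0, 0, 0]]
  ]
}}

```text
t: 9.05
tool_pos: [496.3, -175.1, 189.0]
eef_rot: [-2.017, -2.407, -0.0]
force: [-0.2, 0.0, -3.4]
grip_width: 0.604
grasp_force: 40.0
```

Request:
{"api": "step_arm", "payload": {
  "motion": [
    [[0, 0, 0.1, 0, 0, 0, 0], [0, 0, 0.1, 0, 0, 0, 0], [0, 0, 0.1, 0, 0, 0, 0], [0, 0, 0.1, 0, 0, 0, 0], [0, 0, 0.1, 0, 0, 0, 0], [0, 0, 0.04, 0, 0, 0, 0], [0, 0, 0.04, 0, 0, 0, 0], [0, 0, 0.02, 0, 0, 0, 0], [0, 0, 0, 0, 0, 0, 0], [0, 0, 0, 0, 0, 0, 0]]
  ]
}}

```text
t: 10.3
tool_pos: [496.7, -175.4, 130.2]
eef_rot: [2.018, 2.408, 0.0]
force: [1.3, 0.8, -3.3]
grip_width: 0.6
grasp_force: 40.0
```

Near the lugs; press lightly.

Request:
{"api": "step_arm", "payload": {
  "motion": [
    [[0, 0, 0.01, 0, 0, 0, 0], [0, 0, 0.01, 0, 0, 0, 0], [0, 0, 0.01, 0, 0, 0, 0], [0, 0, 0, 0, 0, 0, 0], [0, 0, 0, 0, 0, 0, 0], [0, 0, 0, 0, 0, 0, 0], [0, 0, 0, 0, 0, 0, 0], [0, 0, 0, 0, 0, 0, 0], [0, 0, 0, 0, 0, 0, 0], [0, 0, 0, 0, 0, 0, 0]]
  ]
}}

```text
t: 11.55
tool_pos: [497.0, -175.7, 129.9]
eef_rot: [2.017, 2.408, -0.001]
force: [-5.5, 5.2, 15.7]
grip_width: 0.602
grasp_force: 40.0
```

Request:
{"api": "step_arm", "payload": {
  "motion": [
    [[0, 0, 0, 0, 0, 0.03, 0], [0, 0, 0, 0, 0, 0.03, 0], [0, 0, 0, 0, 0, 0.03, 0], [0, 0, 0, 0, 0, 0.03, 0], [0, 0, 0, 0, 0, 0.03, 0], [0, 0, 0, 0, 0, 0.03, 0], [0, 0, 0, 0, 0, 0, 0], [0, 0, 0, 0, 0, 0, 0], [0, 0, 0, 0, 0, 0, 0], [0, 0, 0, 0, 0, 0, 0]]
  ]
}}

```text
t: 12.8
tool_pos: [496.7, -175.3, 126.8]
eef_rot: [-2.337, -2.099, -0.001]
force: [2.4, 2.8, -3.5]
grip_width: 0.6
grasp_force: 40.0
```

It dropped 3 mm with no load, so the slots are over the lugs. Lower on to the collar.

Request:
{"api": "step_arm", "payload": {
  "motion": [
    [[0, 0, 0.02, 0, 0, 0, 0], [0, 0, 0.02, 0, 0, 0, 0], [0, 0, 0.02, 0, 0, 0, 0], [0, 0, 0.02, 0, 0, 0, 0], [0, 0, 0.02, 0, 0, 0, 0], [0, 0, 0.01, 0, 0, 0, 0], [0, 0, 0.01, 0, 0, 0, 0], [0, 0, 0, 0, 0, 0, 0], [0, 0, 0, 0, 0, 0, 0], [0, 0, 0, 0, 0, 0, 0]]
  ]
}}

```text
t: 14.05
tool_pos: [496.7, -175.2, 116.2]
eef_rot: [-2.336, -2.099, -0.0]
force: [-1.8, 6.0, 7.2]
grip_width: 0.601
grasp_force: 40.0
```

Request:
{"api": "step_arm", "payload": {
  "motion": [
    [[0, 0, 0.01, 0, 0, 0, 0], [0, 0, 0, 0, 0, 0, 0], [0, 0, 0, 0, 0, 0, 0.7], [0, 0, 0, 0, 0, 0, 1], [0, 0, 0, 0, 0, 0, 1], [0, 0, 0, 0, 0, 0, 1], [0, 0, 0, 0, 0, 0, 1], [0, 0, 0, 0, 0, 0, 1], [0, 0, 0, 0, 0, 0, 1], [0, 0, 0, 0, 0, 0, 1]]
  ]
}}

```text
t: 15.3
tool_pos: [496.6, -175.4, 114.0]
eef_rot: [2.337, 2.1, -0.0]
force: [-0.6, 0.4, -0.1]
grip_width: 1.001
grasp_force: 0.0
```

Request:
{"api": "step_arm", "payload": {
  "motion": [
    [[0, 0, -0.1, 0, 0, 0, 1], [0, 0, -0.2, 0, 0, 0, 1], [0, 0, -0.3, 0, 0, 0, 1], [0, 0, -0.3, 0, 0, 0, 1], [0, 0, -0.3, 0, 0, 0, 1], [-0.4, 0, 0, 0, 0, 0, 1], [-0.5, 0, 0, 0, 0, 0, 1], [-0.5, 0, 0, 0, 0, 0, 1], [0, 0, 0, 0, 0, 0, 1], [0, 0, 0, 0, 0, 0, 1]]
  ]
}}

```text
t: 16.55
tool_pos: [481.7, -314.1, 234.3]
eef_rot: [-2.337, -2.099, -0.001]
force: [0.4, -0.0, -0.8]
grip_width: 0.996
grasp_force: 0.0
```

Run:
```python
from station import bot
from h import *
st=bot.state();print(st["t"],st["tool_pos"],st["grip_width"],st["force"])
c=bot.snapshot("scene");t=bot.snapshot("top")
print([px(c,[496.8,-174.6,z]).round(1) for z in(140,154)],"crop 70,150 x5; rim expected crop",(px(c,[496.8,-174.6,140])-[70,150])*5,(px(c,[496.8,-174.6,154])-[70,150])*5)
cv2.imwrite("pics/end.png",np.hstack([crop(c["frame"],70,150,80,100,5),crop(t["frame"],390,190,80,100,5)]))
```

```text
16.55 [ 481.71136156 -314.13504261  234.32404017] 0.996102791362459 [ 0.39080052 -0.0303162  -0.75724232]
[array([124.5, 190.5]), array([123.3, 184.6])] crop 70,150 x5; rim expected crop [272.6090181  202.35368528] [266.43441843 173.07989513]
```

View pics/end.png

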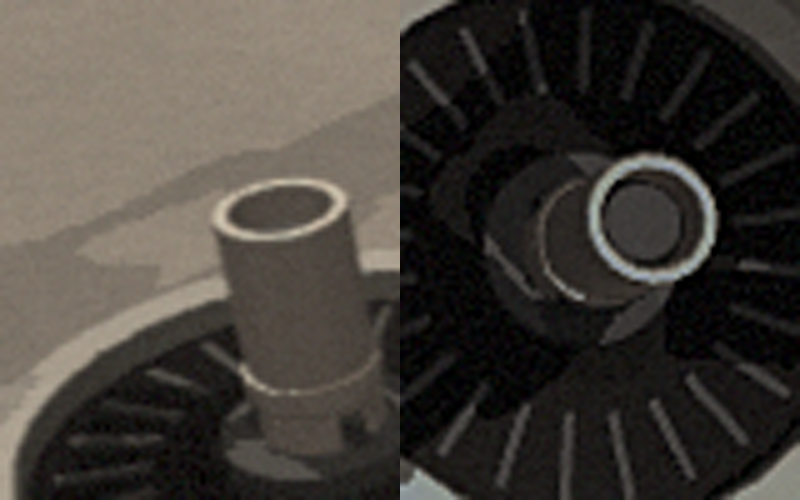

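The sleeve stands upright with its rim at crop (280,210), against (273,202) predicted for fully home and (266,173) for resting on the lugs. It is home and released.

```bash
python3 -c "
from station import bot
print(bot.sign_off())"
```

```text
the job is handed in; nothing more can be done
None
```

The drive sleeve is on the shaft with its slots over the lugs, standing fully home on the collar; it's been let go and the job was handed in at about 17 s, with none of the other items touched.

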